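Bolt the spring gate of the weld jig open and take out the coupon

TASK

Free the flat steel coupon from the weld jig. Swing the jig's spring gate open by the black knob of its bolt until it comes up against the stop of the adjustable catch, hold it there while you push the bolt fully down so that it locks behind the catch, and let go; then, with the gate staying open by itself, lift the coupon out and lay it flat and centred on the two bars in the shallow tray. Leave the tape measure and the steel weld sample where they are.

Things in the scene. Friction and masses are not known exactly. Their poses are not given: they have to be found in the camera images.
- jig: Dark steel base plate, fixed, 210 x 250 x 10 mm, spanning jig x -105..105 and y -105..145 mm. Origin on the worktop, z up. On it: the gate's pivot post at jig (75, 35) mm, top 82 mm high, the coupon's nest at (-20, -65) mm, the spring gate over the nest, and the catch.
- rail (a point): Point of the plate's rail 140 mm from the pivot, at gate angle 1.1 rad. On the rail is clamped the catch, a steel block whose place varies and is not reported. Seen in the opening direction: a low tooth (14 mm thick, 31 mm high, the raised bolt clears it), a 20 mm gap, a lug (56 mm high). The lug stops the gate's boss at a gate angle between 0.88 and 1.37 rad.
- gate_pivot (a point): Point on the gate's vertical pivot axis, 48 mm high. The gate is a steel bar 16 mm wide, 40 to 52 mm high; a boss at its end, 140 mm from the pivot (22 mm across, 40 to 56 mm high), carries the bolt. A torsion spring shuts it: 0.35 N m when shut plus 0.7 N m per rad (2.5 N at the knob when shut, 8 N at the catch). Let go unlatched, it swings shut.
- gate (a joint): Angle of the spring gate, rad: 0 = shut, its end over the coupon; grows as it opens, clockwise seen from above (range 0..1.6). At angle q the bar points from the pivot to the bearing 3.953 - q rad in the jig's xy plane (counted from jig +x towards jig +y).
- bolt (a joint): How far the bolt is pushed down, m: 0 = raised (at the start), 0.024 = fully down. It takes 3 N; friction keeps it where left. With the gate against the lug, or under 4 mm short of it, the bolt goes down behind the tooth; let go, the gate then springs back about 4 mm to bear on the tooth. Over the tooth the bolt stops after 10 mm.
- bolt_knob (a point): Grip point on the axis of the bolt's knob, 18 mm below its top: upright black cylinder 24 mm in diameter, 86 to 126 mm above the worktop with the bolt raised; below it a 10 mm steel rod runs down through the boss. It moves with gate and bolt. The knob may turn within the fingers as the gate swings.
- nest (a point): Middle of the nest, 22 mm above the worktop, where the coupon's underside lies; the jig's axes. Two cross bars carry the coupon 12 mm above the plate; end stops (34 mm high) and small corner stops (30 mm high, within 15 mm of each end) locate it with 2 mm play. The middle 80 mm of its long sides is free for fingers, down to the plate at 10 mm.
- coupon: Flat steel plate 50 x 100 mm, 6 mm thick, with a low weld bead along its top (9 mm in all), 0.24 kg. Origin at the centre of its underside, y along the 100 mm length, z up. It lies in the nest with its length along the jig's x.
- tray: Shallow open aluminium tray, fixed, 160 (tray x) x 150 (tray y) mm outside, walls 3 mm thick and 14 mm high, floor 3 mm thick. On its floor, symmetric about its middle, stand two steel bars (10 x 44 mm, long in tray y, at tray x -22 and +22 mm) with tops 15 mm above the worktop, to keep a part off the floor. Origin at the centre of its underside.
- tape: Tape measure, 35 x 70 x 60 mm, standing; a bystander. Origin at the centre of its underside.
- weld_sample_b: Steel weld sample, two welded plates, 49 x 162 x 66 mm; a bystander. Origin at the centre of its underside.

How it is judged:
By the outcome, as a careful person would: the job done as asked, in the order asked, and still so for the second after the job is handed in, with the robot touching nothing.
It also fails if it takes over 64 s, if anything falls off the work surface, if the arm or the gripper's body presses on something with over 40 N, if the wrist force passes 120 N, or if a joint passes its speed limit or range.

ROBOT

A 6-joint arm with a two-finger parallel gripper is mounted at the origin on the work surface; the furniture and walls round the work are solid. World frame = base frame: x ahead of the robot, y to its left, z up, the work surface at z = 0. Lengths are in mm, angles in rad, forces in N, time in s.
With the tool pointing down it reaches from about 275 to 750 mm from the base axis. Payload 10.2 kg.
Tool frame: the origin (TCP) lies midway between the tips of the shut fingers; the grasp point (between the pads) lies 19 mm behind it; z points along the fingers, y is the line along which they close (so a half turn about z gives the same grasp; the last joint's range is limited). The gripper opens to 85 mm and grips with 20 to 120 N. Pads are 22 mm wide; open, the fingers measure 114 mm over their backs; the gripper's body (76 mm by 85 mm) begins 54 mm behind the grasp point. The pads swing forward as they close: fully open they stand 13 mm farther back than shut.
Start: joints at [1.125, 0.313, 1.498, -0, 1.331, -0.223], TCP at [116.017, 512.027, 231.294] pointing down, gripper open.
Joint ranges: [-2.94, 2.94], [-0.97, 2.17], [0.19, 2.56], [-1.23, 4.37], [0.02, 3.11], [-2.88, 2.88]. Speed limits (rad/s): [2.39, 2.39, 3.01, 3.14, 3.14, 3.14].

INTERFACE

Orientations are given as a unit quaternion [w, x, y, z].
In Python, from rig import ctrl gives the robot as it stands.
- The arm moves only by the tool send_rows, never from a script. Its argument "targets" is a list of rows, each a list of 7 numbers: the closure, from -1 (fully open) to 1 (shut), so that 0 is half open, then the shift along the tool's x, y, z in m, then the turn, a rotation vector about the tool's x, y, z in rad. In form: [[claw, dx, dy, dz, ax, ay, az], ...]. A call has exactly 10 rows; each row shifts and turns the commanded pose from where the row before left it, along the tool's axes as they then stand; what a row does not reach is not made up. A row lasts 1/8 s, in which the tool goes at most 62.5 mm and 10.7 degrees, less where a joint would pass 70% of its speed; a pose out of reach is approached as far as the arm can. A call with a gripper value outside its range is refused whole. The fingers move at their own pace and stop on an object; "squeeze" is the grip in N (left out, the last holds). Time passes only in rows, so rows that do not move let the fingers close, or fill a call up. It gives the time, the measured TCP pose, the force, the opening and the grip force at its end, in the units of the state.
- ctrl.sense(): the state, without advancing time (a new reading comes with each control period).
- ctrl.capture(name): name is "scene" or "side" or "wrist"; returns a dict with "img" (480x640x3 uint8, red, green, blue), "camera_matrix" (3x3 intrinsics, pixels), "k1" (the pictures are not rectified: a ray, as slopes to the right and down, at radius r is drawn at 1 + k1 r^2 times it, then the intrinsics apply), "R" (3x3) and "t" (3): a world point X has camera coordinates R X + t. Camera axes: x right, y down, z forward; pixel columns grow to the right and rows downward; lengths in mm; the calibration is good to about 2 mm. A picture is of the moment at which its call begins. There is no depth.
- ctrl.finish_job(): hands the job in; it is judged then, once.
Trained networks look in a picture, given as the dict that the camera call returned (one of the last four; its "shot" number tells which), for a name from the list of things; names that differ only in an ending like _2 or _b are one class to them, and where a whole thing is asked for, a point or a joint stands for the part that bears it (a point fixed in the world has none). Each returns a list of dicts, best first, with "score" (0 to 1); they miss things now and then, are a little off and sometimes report something else, mostly with a low value. They report only what shows in the picture. A call takes as long as a camera call.
- ctrl.boxes_of(query, picture): "extent" ([left, top, width, height] in pixels, round what is visible of it).
- ctrl.landmark_of(query, picture): "point" ([column, row] in pixels: a listed point, or the origin of a listed thing).
The state is a dict: "time_s": time; "joints": joint angles; "dq": joint speeds; "tau": joint torques, N m; "eef_pos": TCP position; "ee_rot": TCP orientation; "force": force on the tool from outside, world axes, zero at the start; "wrist_torque": the same for the moment, N m; "grip_width": opening from 0.0 (shut) to 1.0 (fully open); "grip_force": force on a finger pad.
Only numpy, scipy, OpenCV 4.12 (cv2) and the standard library are available. Lean on these libraries where they do the work, as an engineer would, in place of code of your own. Each camera call takes 0.05 s, during which the arm holds its last target. There are 200 camera calls.

## Working session

There is one attempt and no reset: what is moved stays moved. The work goes in short steps, Python scripts to look and compute and a tool call to move; the robot and the scene stay as the last step left them, time stands still between calls to the robot, and variables do not carry over. Pictures are saved under pics/ and viewed, at most 10 in all, crops included, and the job is handed in when it is done.

Besides the shell and the picture viewer there is one more tool, called as a command line: name --pt "numbers of a row" for each row, then --argument value for the rest. send_rows: Moves the arm, as the interface text tells. Its arguments: {"type":"object","properties":{"targets":{"type":"array"},"squeeze":{"type":"number"}},"required":["targets"]}

```bash
mkdir -p pics
cat > h.py <<'E'
import numpy as np, cv2
from rig import ctrl
def und(p,c):
    K=np.array(c["camera_matrix"]);d=np.array([c["k1"],0,0,0,0],float)
    return cv2.undistortPoints(np.array([[p]],float),K,d)[0,0]
def onz(p,c,z):
    R=np.array(c["R"]);t=np.array(c["t"]);u=und(p,c)
    d=R.T@np.array([u[0],u[1],1]);o=-R.T@t
    return o+d*(z-o[2])/d[2]
def proj(X,c):
    K=np.array(c["camera_matrix"]);R=np.array(c["R"]);t=np.array(c["t"]).reshape(3)
    return cv2.projectPoints(np.array(X,float).reshape(-1,1,3),cv2.Rodrigues(R)[0],t,K,np.array([c["k1"],0,0,0,0],float))[0][:,0]
def tri(obs):
    A=[];b=[]
    for p,c in obs:
        R=np.array(c["R"]);o=-R.T@np.array(c["t"]).reshape(3);u=und(p,c);d=R.T@np.array([*u,1]);d/=np.linalg.norm(d)
        P=np.eye(3)-np.outer(d,d);A.append(P);b.append(P@o)
    return np.linalg.lstsq(np.vstack(A),np.hstack(b),rcond=None)[0]
def save(c,n): cv2.imwrite("pics/"+n,cv2.cvtColor(c["img"],cv2.COLOR_RGB2BGR))
E
python3 - <<'E'
from h import *
s=ctrl.sense();print(s["time_s"],s["eef_pos"],s["ee_rot"],s["grip_width"])
cs={n:ctrl.capture(n) for n in("scene","side","wrist")}
Z=dict(jig=0,rail=None,gate_pivot=48,bolt_knob=108,nest=22,coupon=22,tray=0,tape=0,weld_sample_b=0)
for q,z in Z.items():
    ob=[]
    for n,c in cs.items():
        r=ctrl.landmark_of(q,c)
        if r:
            p=r[0]["point"];ob.append((p,c));print(q,n,np.round(p),round(r[0]["score"],2),np.round(onz(p,c,z),1) if z is not None else "")
    if len(ob)>1: print("  tri",np.round(tri(ob),1))
for n,c in cs.items(): save(c,n+"0.png")
E
```

```text
0.0 [115.89487392 511.77788763 230.7354402 ] [-2.18912672e-04  1.11160367e-01  9.93802273e-01 -6.05568604e-04] 1.0029030612259384
jig scene [436. 348.] 0.65 [545.6  40.    0. ]
jig side [405. 330.] 0.56 [551.5  51.8   0. ]
  tri [543.6  37.2   8.1]
rail scene [376. 330.] 0.65 
rail side [364. 316.] 0.75 
  tri [481.2 112.7   4.7]
gate_pivot side [429. 296.] 0.92 [617.3  92.8  48. ]
bolt_knob scene [469. 322.] 0.59 [534.9 -25.1 108. ]
bolt_knob side [418. 306.] 0.71 [543.5 -17.5 108. ]
  tri [541.  -20.1 106.2]
nest scene [461. 364.] 0.78 [540.2 -21.1  22. ]
nest side [415. 346.] 0.93 [541.4 -26.3  22. ]
  tri [546.9 -15.   12.7]
coupon scene [434. 346.] 0.61 [529.7  27.3  22. ]
coupon side [416. 344.] 0.62 [544.6 -22.7  22. ]
  tri [607.6 107.9 -85.9]
tray scene [285. 259.] 0.63 [441.3 378.4   0. ]
tray side [325. 259.] 0.56 [447.4 379.2   0. ]
  tri [450.3 397.3 -12. ]
tape scene [225. 304.] 0.95 [289.  300.3   0. ]
tape side [267. 281.] 0.58 [288.3 300.8   0. ]
  tri [288.1 297.5   2.1]
weld_sample_b side [309. 228.] 0.89 [438.9 570.7   0. ]
weld_sample_b wrist [425. 412.] 0.95 [440.8 587.2   0. ]
  tri [443.3 587.1  -5.8]
```

View pics/scene0.png

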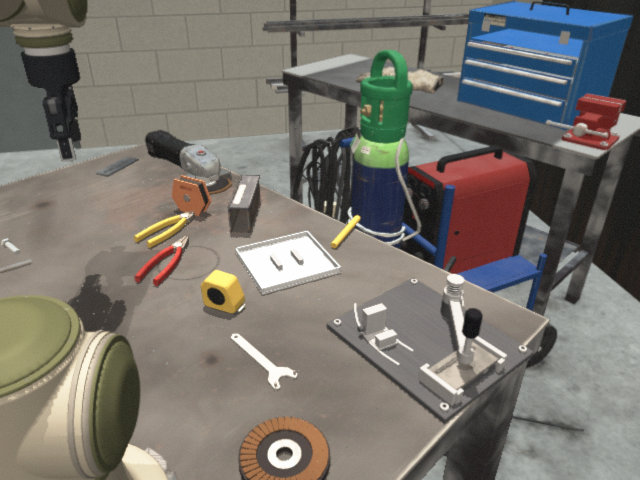

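View pics/side0.png

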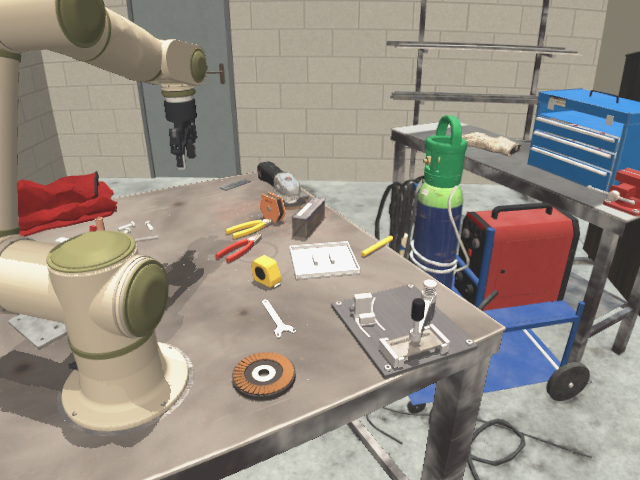

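The scene picture shows the jig at the right: plate corners at about (328,322), (414,279), (530,348), (445,410), knob at (472,322), and the catch at (378,322). The tray is near (288,262). Next I'll fly the wrist camera over the jig for a closer look.

Run:
```python
from h import *
from scipy.optimize import least_squares
from scipy.spatial.transform import Rotation as Ro
w=ctrl.capture("wrist");s=ctrl.sense()
c=ctrl.capture("scene")
px=np.array([[328,322],[414,279],[530,348],[445,410]],float) # left,top,right,bottom
W=np.array([onz(p,c,10) for p in px]);print(W.round())
J=np.array([[-105,145],[105,145],[105,-105],[-105,-105]])
f=lambda v:(J@np.array([[np.cos(v[2]),np.sin(v[2])],[-np.sin(v[2]),np.cos(v[2])]])+v[:2]-W[:,:2]).ravel()
r=least_squares(f,[545,40,.1]);print(r.x,f(r.x).round())
R=np.array(w["R"]);o=-R.T@np.array(w["t"]).reshape(3)
q=s["ee_rot"];T=Ro.from_quat([*q[1:],q[0]]).as_matrix()
print("cam in tool",T.T@(o-s["eef_pos"]),"fwd",T.T@R[2],"right",T.T@R[0])
```

```text
[[420. 163.  10.]
 [619. 196.  10.]
 [669. -34.  10.]
 [473. -69.  10.]]
[5.49087522e+02 4.44937994e+01 1.98278926e-01] [ -2.   3.   4.  11.   4.  -4.  -6. -10.]
cam in tool [  82.19445988    1.51664497 -142.74007422] fwd [-3.23081361e-01  8.36444010e-04  9.46370823e-01] right [-6.93882933e-05  9.99999586e-01 -9.07531918e-04]
```

```bash
cat >> h.py <<'E'
def pose():
    s=ctrl.sense();q=s["ee_rot"]
    from scipy.spatial.transform import Rotation as Ro
    T=Ro.from_quat([*q[1:],q[0]]).as_matrix()
    return np.array(s["eef_pos"]),np.arctan2(T[1,1],T[0,1]),s
def plan(pos,a,n,claw=-1,frm=None):
    """n rows straight line to pos (mm), tool-y bearing a, tool down"""
    p,a0,_=pose() if frm is None else (np.array(frm[0]),frm[1],0)
    da=(a-a0+np.pi)%(2*np.pi)-np.pi; st=(np.array(pos)-p)/n/1000
    for i in range(n):
        b=a0+da*i/n
        print([claw,round(-np.sin(b)*st[0]+np.cos(b)*st[1],4),round(np.cos(b)*st[0]+np.sin(b)*st[1],4),round(-st[2],4),0,0,round(-da/n,4)])
    print("step",np.linalg.norm(st),"da",da/n)
E
python3 -c "
from h import *
plan([577,62,330],-.58,20)"
```

```text
[-1, np.float64(-0.0275), np.float64(-0.0169), np.float64(-0.0049), 0, 0, np.float64(0.0964)]
[-1, np.float64(-0.0289), np.float64(-0.0141), np.float64(-0.0049), 0, 0, np.float64(0.0964)]
[-1, np.float64(-0.0302), np.float64(-0.0113), np.float64(-0.0049), 0, 0, np.float64(0.0964)]
[-1, np.float64(-0.0311), np.float64(-0.0083), np.float64(-0.0049), 0, 0, np.float64(0.0964)]
[-1, np.float64(-0.0318), np.float64(-0.0053), np.float64(-0.0049), 0, 0, np.float64(0.0964)]
[-1, np.float64(-0.0321), np.float64(-0.0022), np.float64(-0.0049), 0, 0, np.float64(0.0964)]
[-1, np.float64(-0.0322), np.float64(0.0009), np.float64(-0.0049), 0, 0, np.float64(0.0964)]
[-1, np.float64(-0.032), np.float64(0.004), np.float64(-0.0049), 0, 0, np.float64(0.0964)]
[-1, np.float64(-0.0314), np.float64(0.007), np.float64(-0.0049), 0, 0, np.float64(0.0964)]
[-1, np.float64(-0.0306), np.float64(0.01), np.float64(-0.0049), 0, 0, np.float64(0.0964)]
[-1, np.float64(-0.0295), np.float64(0.0129), np.float64(-0.0049), 0, 0, np.float64(0.0964)]
[-1, np.float64(-0.0281), np.float64(0.0157), np.float64(-0.0049), 0, 0, np.float64(0.0964)]
[-1, np.float64(-0.0265), np.float64(0.0184), np.float64(-0.0049), 0, 0, np.float64(0.0964)]
[-1, np.float64(-0.0246), np.float64(0.0208), np.float64(-0.0049), 0, 0, np.float64(0.0964)]
[-1, np.float64(-0.0225), np.float64(0.0231), np.float64(-0.0049), 0, 0, np.float64(0.0964)]
[-1, np.float64(-0.0201), np.float64(0.0251), np.float64(-0.0049), 0, 0, np.float64(0.0964)]
[-1, np.float64(-0.0176), np.float64(0.027), np.float64(-0.0049), 0, 0, np.float64(0.0964)]
[-1, np.float64(-0.0149), np.float64(0.0285), np.float64(-0.0049), 0, 0, np.float64(0.0964)]
[-1, np.float64(-0.0121), np.float64(0.0298), np.float64(-0.0049), 0, 0, np.float64(0.0964)]
[-1, np.float64(-0.0092), np.float64(0.0309), np.float64(-0.0049), 0, 0, np.float64(0.0964)]
step 0.032587441867598564 da -0.0964004279525871
```

send_rows --pt "-1 -0.028 -0.017 -0.005 0 0 0.096" --pt "-1 -0.029 -0.014 -0.005 0 0 0.096" --pt "-1 -0.03 -0.011 -0.005 0 0 0.096" --pt "-1 -0.031 -0.008 -0.005 0 0 0.096" --pt "-1 -0.032 -0.005 -0.005 0 0 0.096" --pt "-1 -0.032 -0.002 -0.005 0 0 0.096" --pt "-1 -0.032 0.001 -0.005 0 0 0.096" --pt "-1 -0.032 0.004 -0.005 0 0 0.096" --pt "-1 -0.031 0.007 -0.005 0 0 0.096" --pt "-1 -0.031 0.01 -0.005 0 0 0.096"

```text
time_s: 2.85
eef_pos: [348.4, 287.6, 281.6]
ee_rot: [0.0, 0.559, 0.829, 0.0]
force: [-0.3, -0.0, -0.2]
grip_width: 1.0
grip_force: 0.0
```

send_rows --pt "-1 -0.03 0.013 -0.005 0 0 0.096" --pt "-1 -0.028 0.016 -0.005 0 0 0.096" --pt "-1 -0.026 0.018 -0.005 0 0 0.096" --pt "-1 -0.025 0.021 -0.005 0 0 0.096" --pt "-1 -0.022 0.023 -0.005 0 0 0.096" --pt "-1 -0.02 0.025 -0.005 0 0 0.096" --pt "-1 -0.018 0.027 -0.005 0 0 0.096" --pt "-1 -0.015 0.028 -0.005 0 0 0.096" --pt "-1 -0.012 0.03 -0.005 0 0 0.096" --pt "-1 -0.009 0.031 -0.005 0 0 0.096"

```text
time_s: 4.1
eef_pos: [580.1, 64.2, 331.4]
ee_rot: [-0.0, 0.879, 0.477, 0.0]
force: [-0.2, 0.4, -0.3]
grip_width: 1.001
grip_force: 0.0
```

Run:
```python
from h import *
p,a,s=pose();print(s["time_s"],p.round(1),a,s["joints"])
cs={n:ctrl.capture(n) for n in("wrist","scene")}
Z=dict(jig=0,rail=10,gate_pivot=48,bolt_knob=108,nest=22,coupon=22)
for n,c in cs.items():
  for q,z in Z.items():
    r=ctrl.landmark_of(q,c)
    if r: print(n,q,np.round(r[0]["point"],1),round(r[0]["score"],2),np.round(onz(r[0]["point"],c,z),1))
save(cs["wrist"],"wrist1.png")
```

```text
4.1 [580.1  64.2 331.4] -0.5752247287160861 [-9.03292654e-02  4.05084528e-01  1.11287918e+00  2.83860346e-05
  1.62363708e+00  4.84896963e-01]
wrist jig [310.7 211.7] 0.84 [546.6  38.4   0. ]
wrist rail [239.1 200.5] 0.64 [474.6 107.1  10. ]
wrist gate_pivot [332.7 151. ] 0.97 [618.6  96.7  48. ]
wrist bolt_knob [331.9 283.5] 0.56 [537.7 -25.7 108. ]
wrist nest [330.4 257.5] 0.61 [536.8 -28.   22. ]
wrist coupon [330.6 253.8] 0.73 [540.1 -23.4  22. ]
scene jig [433.6 347.5] 0.65 [544.3  43.2   0. ]
scene rail [378.4 328.1] 0.86 [485.4 112.5  10. ]
scene gate_pivot [453.5 296.2] 0.65 [612.5  86.4  48. ]
scene bolt_knob [469.8 324.8] 0.76 [531.5 -30.9 108. ]
scene nest [462.1 366.7] 0.88 [538.5 -25.7  22. ]
scene coupon [462.5 368.6] 0.9 [536.4 -28.9  22. ]
```

View pics/wrist1.png

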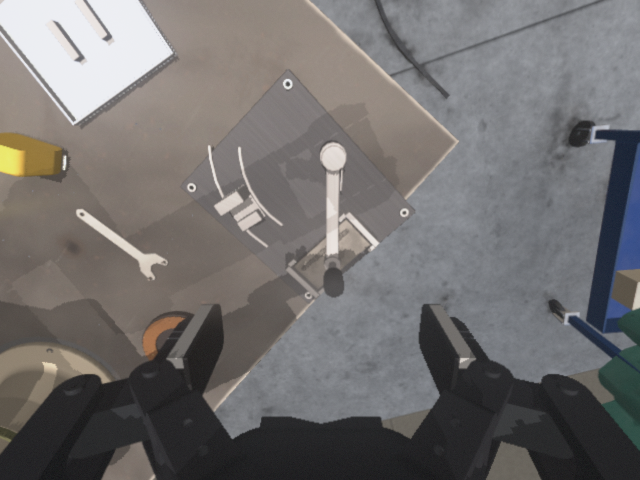

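The wrist picture shows plate corners at (289,70), (181,187), (414,212), (310,298), the post at (333,156), knob at (334,280), the tooth at (248,216) and the lug at (229,203).

Run:
```python
from h import *
from scipy.optimize import least_squares
c=ctrl.capture("wrist")
px=np.array([[289,70],[181,187],[414,212],[310,298],[333,154]],float)
J=np.array([[105,145,10],[-105,145,10],[105,-105,10],[-105,-105,10],[75,35,82.]])
def w(v,X):
    X=np.atleast_2d(X);C,S=np.cos(v[2]),np.sin(v[2])
    return np.c_[X[:,0]*C-X[:,1]*S+v[0],X[:,0]*S+X[:,1]*C+v[1],X[:,2]]
r=least_squares(lambda v:(proj(w(v,J),c)-px).ravel(),[546,40,.18]);v=r.x
print(v,r.fun.round(1))
piv=w(v,[75,35,0])[0];print("pivot",piv,"nest",w(v,[-20,-65,22]))
b=3.953+v[2];print("bearing",b,"knob",piv[:2]+140*np.array([np.cos(b),np.sin(b)]))
K=onz([333,283],c,108)
print("knobpx",K,"bear",np.arctan2(K[1]-piv[1],K[0]-piv[0])+2*np.pi)
for p,z in (([229,203],56),([247,215],31)):
    P=onz(p,c,z)[:2]-piv[:2];print(np.hypot(*P),"q",b-np.arctan2(P[1],P[0])%(2*np.pi))
im=c["img"].copy();im=cv2.resize(im[120:320,150:440],None,fx=2.7,fy=2.7)
cv2.imwrite("pics/crop1.png",im[...,::-1])
```

```text
[5.49247151e+02 4.57589488e+01 1.96527718e-01] [-1.4 -3.6 -1.8 -1.1  3.2 -1.7 -0.8  5.3  0.8  2.9]
pivot [615.96916113  94.73009689   0.        ] nest [[542.32437051 -21.89513543  22.        ]]
bearing 4.14952771821974 knob [541.26400764 -23.67235259]
knobpx [538.7450771  -25.02543048 108.        ] bear 4.1396442496257375
141.03875290730647 q 1.1507305592667154
138.64367671117182 q 0.9567904887011491
```

View pics/crop1.png

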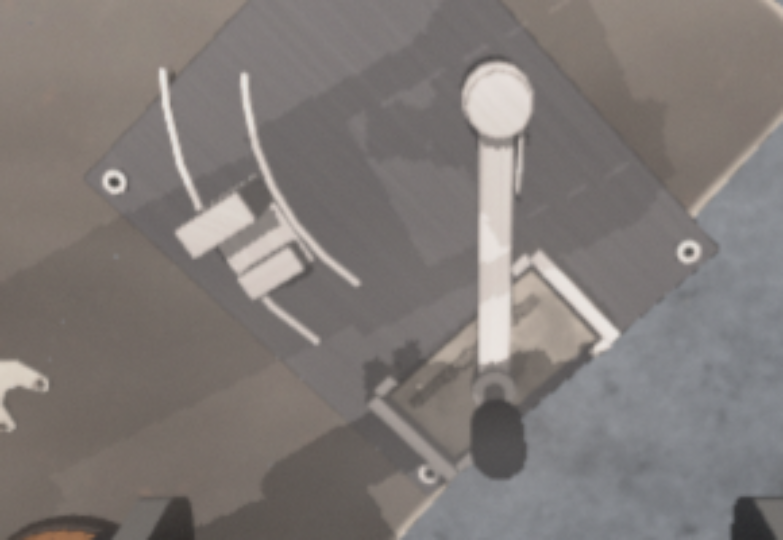

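```bash
sed -i 's/print(\[claw,/print([claw,*map(float,[/; s/round(-st\[2\],4),0,0,round(-da\/n,4)\])/round(-st[2],4),0,0,round(-da\/n,4)])])/' h.py; python3 -c "
from h import *
plan([539.5,-24.5,170],-.572,9)"
```

```text
[-1, -0.0108, 0.0017, 0.0179, 0.0, 0.0, 0.0]
[-1, -0.0108, 0.0017, 0.0179, 0.0, 0.0, 0.0]
[-1, -0.0108, 0.0017, 0.0179, 0.0, 0.0, 0.0]
[-1, -0.0108, 0.0017, 0.0179, 0.0, 0.0, 0.0]
[-1, -0.0108, 0.0017, 0.0179, 0.0, 0.0, 0.0]
[-1, -0.0108, 0.0017, 0.0179, 0.0, 0.0, 0.0]
[-1, -0.0108, 0.0017, 0.0179, 0.0, 0.0, 0.0]
[-1, -0.0108, 0.0017, 0.0179, 0.0, 0.0, 0.0]
[-1, -0.0108, 0.0017, 0.0179, 0.0, 0.0, 0.0]
step 0.020982664138699075 da -2.3586181213058272e-05
```

send_rows --pt "-1 -0.0108 0.0017 0.018 0 0 0" --pt "-1 -0.0108 0.0017 0.018 0 0 0" --pt "-1 -0.0108 0.0017 0.018 0 0 0" --pt "-1 -0.0108 0.0017 0.018 0 0 0" --pt "-1 -0.0108 0.0017 0.018 0 0 0" --pt "-1 -0.0108 0.0017 0.018 0 0 0" --pt "-1 -0.0108 0.0017 0.018 0 0 0" --pt "-1 -0.0108 0.0017 0.018 0 0 0" --pt "-1 -0.0108 0.0017 0.018 0 0 0" --pt "-1 0 0 0 0 0 0"

```text
time_s: 6.1
eef_pos: [539.1, -25.2, 168.5]
ee_rot: [-0.001, 0.878, 0.479, -0.001]
force: [-0.5, -0.1, 0.6]
grip_width: 0.996
grip_force: 0.0
```

Run:
```python
from h import *
p,a,s=pose();print(s["time_s"],p.round(1),a)
cs={n:ctrl.capture(n) for n in("wrist","scene","side")}
ob=[]
for n,c in cs.items():
    r=ctrl.landmark_of("bolt_knob",c)
    if r: ob.append((r[0]["point"],c));print(n,np.round(r[0]["point"]),r[0]["score"],onz(r[0]["point"],c,108).round(1))
    r=ctrl.landmark_of("gate_pivot",c)
    if r: print("  piv",r[0]["score"],onz(r[0]["point"],c,48).round(1))
if len(ob)>1: print(tri(ob))
save(cs["wrist"],"wrist2.png")
```

```text
6.1 [539.1 -25.2 168.5] -0.5728933116457464
wrist [319. 258.] 0.83 [539.  -24.1 108. ]
  piv 0.77 [615.3  93.7  48. ]
scene [468. 322.] 0.59 [533.2 -24.7 108. ]
  piv 0.94 [614.4  89.9  48. ]
side [420. 310.] 0.6 [543.  -30.1 108. ]
  piv 0.7 [609.9  84.3  48. ]
[539.96021924 -24.32090845 105.02614136]
```

View pics/wrist2.png

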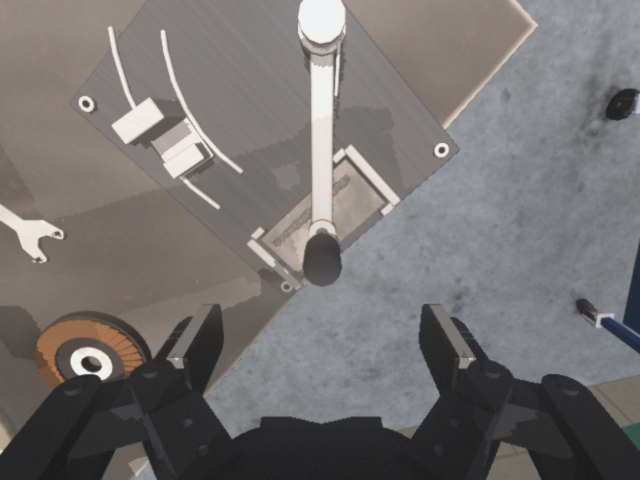

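The knob sits at (322,258), centred between the fingers, so I'll descend straight and grip it.

send_rows --pt "-1 0 0 0.015 0 0 0" --pt "-1 0 0 0.015 0 0 0" --pt "-1 0 0 0.015 0 0 0" --pt "-1 0 0 0.015 0 0 0" --pt "-1 0 0 0.012 0 0 0" --pt "-1 0 0 0.007 0 0 0" --pt "1 0 0 0 0 0 0" --pt "1 0 0 0 0 0 0" --pt "1 0 0 0 0 0 0" --pt "1 0 0 0 0 0 0" --squeeze 50

```text
time_s: 7.8
eef_pos: [539.8, -25.0, 90.7]
ee_rot: [0.0, 0.878, 0.479, 0.0]
force: [0.2, 0.1, 1.5]
grip_width: 0.265
grip_force: 48.8
```

send_rows --pt "1 0.0002 -0.007 0 0 0 0.05" --pt "1 0.0005 -0.0119 0 0 0 0.085" --pt "1 0.0005 -0.0119 0 0 0 0.085" --pt "1 0.0005 -0.0119 0 0 0 0.085" --pt "1 0.0005 -0.0119 0 0 0 0.085" --pt "1 0.0005 -0.0119 0 0 0 0.085" --pt "1 0.0005 -0.0119 0 0 0 0.085" --pt "1 0.0005 -0.0119 0 0 0 0.085" --pt "1 0.0005 -0.0119 0 0 0 0.085" --pt "1 0.0004 -0.0105 0 0 0 0.075"

```text
time_s: 9.05
eef_pos: [478.8, 65.1, 90.7]
ee_rot: [0.001, 0.995, 0.096, 0.001]
force: [3.6, -8.3, -2.6]
grip_width: 0.261
grip_force: 49.1
```

Run:
```python
from h import *
p,a,s=pose();print(s["time_s"],p.round(1),a,s["force"],s["grip_width"],s["joints"].__repr__())
d=p[:2]-[615.5,93.5];b=np.arctan2(d[1],d[0])%(2*np.pi);print(np.hypot(*d),"q",4.142-b)
c=ctrl.capture("wrist");save(c,"wrist3.png")
```

```text
9.05 [478.8  65.1  90.7] -1.3794763245985127 [ 3.62251527 -8.2971008  -2.57473366] 0.2612726004540291 array([-0.1068801 ,  0.38900687,  1.79748298, -0.00225223,  0.95246267,
        1.27389686])
139.6133719259723 q 0.7957508025534792
```

View pics/wrist3.png

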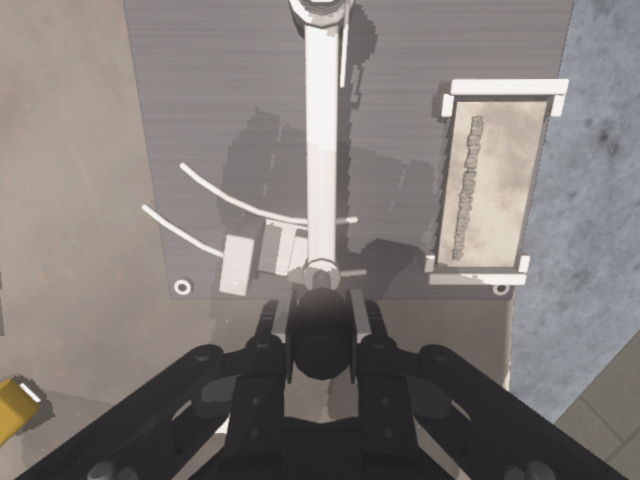

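The gate is at about 0.8 rad. The boss, at (322,272), is just short of the tooth at (285,248), and the lug's face is at (253,260). I'll go on with smaller steps.

send_rows --pt "1 0.0001 -0.0042 0 0 0 0.03" --pt "1 0.0001 -0.0042 0 0 0 0.03" --pt "1 0.0001 -0.0042 0 0 0 0.03" --pt "1 0.0001 -0.0042 0 0 0 0.03" --pt "1 0.0001 -0.0042 0 0 0 0.03" --pt "1 0 -0.0028 0 0 0 0.02" --pt "1 0 -0.0014 0 0 0 0.01" --pt "1 0 0 0 0 0 0" --pt "1 0 0 0 0 0 0" --pt "1 0 0 0 0 0 0"

```text
time_s: 10.35
eef_pos: [476.4, 89.7, 90.7]
ee_rot: [0.001, 1.0, 0.007, 0.001]
force: [1.8, -7.5, 0.2]
grip_width: 0.263
grip_force: 49.3
```

```bash
cat > q.py <<'E'
from h import *
p,a,s=pose();d=p[:2]-[615.5,93.5];b=np.arctan2(d[1],d[0])%(2*np.pi)
F=s["force"];print(s["time_s"],p.round(1),round(a,3),"r",np.hypot(*d),"q",4.142-b,"Ftan",F[0]*np.sin(b)-F[1]*np.cos(b),"Frad",F[0]*np.cos(b)+F[1]*np.sin(b))
E
python3 q.py
```

```text
10.35 [476.4  89.7  90.7] -1.557 r 139.17286494134098 q 0.9733343640608045 Ftan -7.582884868084387 Frad -1.6262526951027187
```

send_rows --pt "1 0 -0.002 0 0 0 0.014" --pt "1 0 -0.002 0 0 0 0.014" --pt "1 0 -0.002 0 0 0 0.014" --pt "1 0 -0.002 0 0 0 0.014" --pt "1 0 -0.001 0 0 0 0.007" --pt "1 0 -0.001 0 0 0 0.007" --pt "1 0 0 0 0 0 0" --pt "1 0 0 0 0 0 0" --pt "1 0 0 0 0 0 0" --pt "1 0 0 0 0 0 0"

```text
time_s: 11.6
eef_pos: [476.7, 95.2, 90.7]
ee_rot: [0.005, 1.0, -0.027, 0.001]
force: [-0.3, -40.8, 0.1]
grip_width: 0.26
grip_force: 50.9
```

```bash
python3 q.py
```

```text
11.6 [476.7  95.2  90.7] -1.625 r 138.83209202593162 q 1.0127655137084268 Ftan -40.77664978375052 Frad -0.18344369022011625
```

At the stop: the tangential force rises to 41 N. I'll back off about 2 mm to stay lightly against the lug, then push the bolt down.

send_rows --pt "1 0 0.0018 0 0 0 -0.01" --pt "1 0 0 0.003 0 0 0" --pt "1 0 0 0.004 0 0 0" --pt "1 0 0 0.004 0 0 0" --pt "1 0 0 0.004 0 0 0" --pt "1 0 0 0.004 0 0 0" --pt "1 0 0 0.004 0 0 0" --pt "1 0 0 0.002 0 0 0" --pt "1 0 0 0 0 0 0" --pt "1 0 0 0 0 0 0"

```text
time_s: 12.85
eef_pos: [476.8, 94.8, 66.7]
ee_rot: [0.004, 1.0, -0.022, 0.001]
force: [-4.0, -31.8, 12.0]
grip_width: 0.265
grip_force: 51.7
```

```bash
python3 q.py
```

```text
12.85 [476.8  94.8  66.7] -1.615 r 138.73713559165952 q 1.0101134554968505 Ftan -31.811425103662167 Frad 3.6463350955405747
```

send_rows --pt "1 0 0 0.001 0 0 0" --pt "1 0 0 0 0 0 0" --pt "1 0 0.001 0 0 0 -0.01" --pt "1 0 0.001 0 0 0 -0.01" --pt "1 0 0.001 0 0 0 -0.005" --pt "1 0 0.001 0 0 0 0" --pt "1 0 0.001 0 0 0 0" --pt "1 0 0.001 0 0 0 0" --pt "1 0 0 0 0 0 0" --pt "1 0 0 0 0 0 0"

```text
time_s: 14.1
eef_pos: [476.7, 91.9, 66.4]
ee_rot: [0.001, 1.0, -0.011, 0.002]
force: [-4.9, -9.0, 21.0]
grip_width: 0.267
grip_force: 51.8
```

```bash
python3 q.py
```

```text
14.1 [476.7  91.9  66.4] -1.592 r 138.7667782267251 q 0.9891902652968034 Ftan -8.966410404091052 Frad 5.010878842450503
```

send_rows --pt "1 0 0.001 0 0 0 0" --pt "1 0 0.001 0 0 0 0" --pt "1 0 0.001 0 0 0 0" --pt "1 0 0 0 0 0 0" --pt "1 0 0 0 0 0 0" --pt "1 0 0 0 0 0 0" --pt "1 0 0 0 0 0 0" --pt "1 0 0 0 0 0 0" --pt "1 0 0 0 0 0 0" --pt "1 0 0 0 0 0 0"

```text
time_s: 15.35
eef_pos: [476.7, 89.4, 66.4]
ee_rot: [0.001, 1.0, -0.01, 0.002]
force: [-5.1, -5.5, 18.3]
grip_width: 0.266
grip_force: 51.8
```

```bash
python3 q.py
```

```text
15.35 [476.7  89.4  66.4] -1.591 r 138.8170824506424 q 0.9708806979716385 Ftan -5.3286002380275175 Frad 5.2238812620838875
```

send_rows --pt "1 0 0.001 0 0 0 0" --pt "1 0 0.001 0 0 0 0" --pt "1 0 0 0 0 0 0" --pt "1 0 0 0 0 0 0" --pt "0.2 0 0 0 0 0 0" --pt "0.0 0 0 0 0 0 0" --pt "-0.3 0 0 0 0 0 0" --pt "-0.3 0 0 0 0 0 0" --pt "-0.3 0 0 0 0 0 0" --pt "-0.3 0 0 0 0 0 0"

```text
time_s: 16.6
eef_pos: [475.3, 88.1, 64.3]
ee_rot: [0.0, 1.0, -0.011, -0.0]
force: [1.1, -0.2, 0.1]
grip_width: 0.653
grip_force: 0.0
```

```bash
python3 q.py
```

```text
16.6 [475.3  88.1  64.3] -1.592 r 140.30685088496884 q 0.9620110679430622 Ftan -0.2809894819504125 Frad -1.049147228953055
```

send_rows --pt "-0.4 0 0 -0.006 0 0 0" --pt "-0.6 0 0 -0.014 0 0 0" --pt "-0.8 0 0 -0.018 0 0 0" --pt "-1 0 0 -0.02 0 0 0" --pt "-1 0 0 -0.02 0 0 0" --pt "-1 0 0 -0.02 0 0 0" --pt "-1 0 0 -0.02 0 0 0" --pt "-1 0 0 -0.016 0 0 0" --pt "-1 0 0 -0.006 0 0 0" --pt "-1 0 0 0 0 0 0"

```text
time_s: 17.85
eef_pos: [475.3, 88.1, 204.6]
ee_rot: [0.0, 1.0, -0.011, 0.0]
force: [-0.1, -0.7, -0.4]
grip_width: 0.999
grip_force: 0.0
```

```bash
python3 q.py; python3 -c "
from h import *
plan([541,-23,180],-1.38,9)"
```

```text
17.85 [475.3  88.1 204.6] -1.592 r 140.31417799502634 q 0.9622459543725084 Ftan -0.7098961450380015 Frad 0.1683209900746697
[-1, 0.0076, 0.0122, 0.0027, 0.0, 0.0, -0.0236]
[-1, 0.0073, 0.0124, 0.0027, 0.0, 0.0, -0.0236]
[-1, 0.007, 0.0125, 0.0027, 0.0, 0.0, -0.0236]
[-1, 0.0067, 0.0127, 0.0027, 0.0, 0.0, -0.0236]
[-1, 0.0064, 0.0128, 0.0027, 0.0, 0.0, -0.0236]
[-1, 0.0061, 0.013, 0.0027, 0.0, 0.0, -0.0236]
[-1, 0.0058, 0.0131, 0.0027, 0.0, 0.0, -0.0236]
[-1, 0.0055, 0.0133, 0.0027, 0.0, 0.0, -0.0236]
[-1, 0.0051, 0.0134, 0.0027, 0.0, 0.0, -0.0236]
step 0.01460517062979623 da 0.023553279105517966
```

send_rows --pt "-1 0.0076 0.0122 0.0027 0 0 -0.0236" --pt "-1 0.0073 0.0124 0.0027 0 0 -0.0236" --pt "-1 0.007 0.0125 0.0027 0 0 -0.0236" --pt "-1 0.0067 0.0127 0.0027 0 0 -0.0236" --pt "-1 0.0064 0.0128 0.0027 0 0 -0.0236" --pt "-1 0.0061 0.013 0.0027 0 0 -0.0236" --pt "-1 0.0058 0.0131 0.0027 0 0 -0.0236" --pt "-1 0.0055 0.0133 0.0027 0 0 -0.0236" --pt "-1 0.0051 0.0134 0.0027 0 0 -0.0236" --pt "-1 0 0 0 0 0 0"

```text
time_s: 19.1
eef_pos: [541.0, -23.4, 179.1]
ee_rot: [-0.0, 0.995, 0.095, -0.001]
force: [0.6, 0.0, 0.2]
grip_width: 0.998
grip_force: 0.0
```

```bash
python3 q.py
python3 - <<'E'
from h import *
c=ctrl.capture("wrist");save(c,"wrist4.png")
for q,z in (("nest",22),("coupon",22),("bolt_knob",84),("gate_pivot",48)):
    r=ctrl.landmark_of(q,c)
    if r: print(q,np.round(r[0]["point"]),r[0]["score"],onz(r[0]["point"],c,z).round(1))
s=ctrl.capture("scene");cv2.imwrite("pics/scene4.png",cv2.resize(s["img"][220:440,200:560],None,fx=2.2,fy=2.2)[...,::-1])
E
```

```text
19.1 [541.  -23.4 179.1] -1.381 r 138.59739774989504 q -0.0029262621197805316 Ftan -0.47275791195593886 Frad -0.32342642161157437
nest [162. 291.] 0.33 [438.9 115.4  22. ]
coupon [323. 219.] 0.78 [539.9 -24.   22. ]
bolt_knob [160. 293.] 0.56 [475.6  91.1  84. ]
gate_pivot [186.  99.] 0.56 [618.2  93.9  48. ]
```

View pics/wrist4.png

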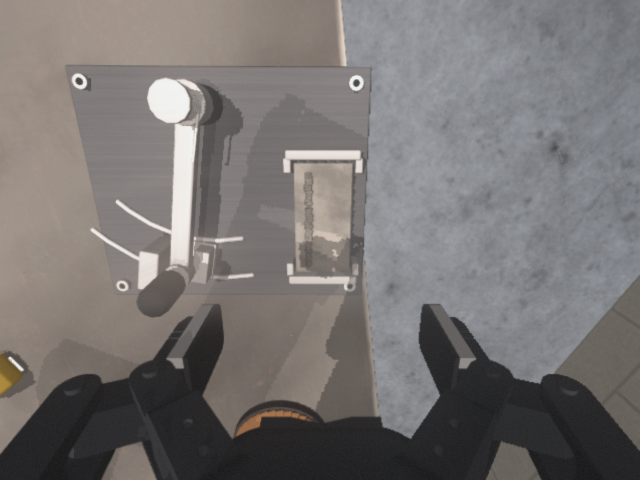

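The gate stays locked open (knob at (160,292), boss between tooth and lug). The coupon lies in the nest with top corners near (293,163), (352,162), (354,275), (297,272).

Run:
```python
from h import *
c=ctrl.capture("wrist")
P=np.array([onz(p,c,28) for p in ([293,163],[352,162],[354,274],[297,273])]);print(P.round(1))
m=P.mean(0);d=P[0]+P[1]-P[2]-P[3];print(m,"long bearing",np.arctan2(d[1],d[0]),np.hypot(*d[:2])/2)
Q=np.array([onz(p,c,34) for p in ([285,152],[361,152],[289,283],[357,283])]);print("stops",Q.mean(0),Q.round(1))
for n in("wrist","scene","side"):
    k=c if n=="wrist" else ctrl.capture(n)
    r=ctrl.landmark_of("coupon",k)
    if r: print(n,r[0]["score"],onz(r[0]["point"],k,22).round(1))
```

```text
[[584.8  11.   28. ]
 [595.1 -37.5  28. ]
 [494.5 -62.   28. ]
 [485.3  -9.4  28. ]]
[539.91432008 -24.47371207  28.        ] long bearing 0.22070889310057068 102.55496955413004
stops [540.84310718 -23.27800463  34.        ] [[593.1  18.6  34. ]
 [604.9 -42.3  34. ]
 [476.7  -3.7  34. ]
 [488.7 -65.6  34. ]]
wrist 0.77 [540.4 -25.5  22. ]
scene 0.78 [536.5 -30.3  22. ]
side 0.81 [544.3 -25.1  22. ]
```

send_rows --pt "-1 -0.0008 0.0008 0.02 0 0 -0.007" --pt "-1 0 0 0.025 0 0 0" --pt "-1 0 0 0.025 0 0 0" --pt "-1 0 0 0.025 0 0 0" --pt "-1 0 0 0.02 0 0 0" --pt "-1 0 0 0.02 0 0 0" --pt "-1 0 0 0.015 0 0 0" --pt "-1 0 0 0.01 0 0 0" --pt "-1 0 0 0.005 0 0 0" --pt "-1 0 0 0 0 0 0"

```text
time_s: 20.95
eef_pos: [540.7, -23.9, 15.1]
ee_rot: [0.0, 0.995, 0.099, 0.0]
force: [-0.1, -0.6, 0.5]
grip_width: 1.002
grip_force: 0.0
```

send_rows --pt "0 0 0 0 0 0 0" --pt "0.3 0 0 0 0 0 0" --pt "0.6 0 0 0 0 0 0" --pt "1 0 0 0 0 0 0" --pt "1 0 0 0 0 0 0" --pt "1 0 0 0 0 0 0" --pt "1 0 0 0 0 0 0" --pt "1 0 0 0 0 0 0" --pt "1 0 0 0 0 0 0" --pt "1 0 0 0 0 0 0" --squeeze 50

```text
time_s: 22.2
eef_pos: [540.8, -23.9, 15.8]
ee_rot: [0.0, 0.995, 0.099, 0.0]
force: [-2.1, -0.0, 6.2]
grip_width: 0.57
grip_force: 51.6
```

```bash
python3 q.py
python3 - <<'E'
from h import *
c=ctrl.capture("wrist");r=ctrl.landmark_of("coupon",c);print(r[:1])
for n in("scene","side"):
    k=ctrl.capture(n)
    for q in("tray",):
        r=ctrl.landmark_of(q,k);b=ctrl.boxes_of(q,k)
        print(n,q,r[0]["score"],onz(r[0]["point"],k,0).round(1),b[0]["extent"])
E
```

```text
22.2 [540.8 -23.9  15.8] -1.373 r 139.17096769607497 q -0.004140759874362132 Ftan 1.7611857858193487 Frad 1.1487440286670376
[]
scene tray 0.81 [431.3 369.    0. ] [234.0, 229.3, 106.2, 65.2]
side tray 0.94 [441.2 369.7   0. ] [290.9, 238.7, 69.7, 39.9]
```

send_rows --pt "1 0 0 -0.004 0 0 0" --pt "1 0 0 -0.008 0 0 0" --pt "1 0 0 -0.012 0 0 0" --pt "1 0 0 -0.02 0 0 0" --pt "1 0 0 -0.025 0 0 0" --pt "1 0 0 -0.03 0 0 0" --pt "1 0 0 -0.03 0 0 0" --pt "1 0 0 -0.03 0 0 0" --pt "1 0 0 -0.025 0 0 0" --pt "1 0 0 -0.02 0 0 0" --squeeze 60

```text
time_s: 23.85
eef_pos: [540.5, -23.8, 220.8]
ee_rot: [0.0, 0.995, 0.099, 0.001]
force: [0.2, 0.1, -3.7]
grip_width: 0.562
grip_force: 62.4
```

```bash
python3 q.py; python3 -c "
from h import *
plan([400,240,220],-1.373,10,1)
c=ctrl.capture('scene')
P=np.array([onz(p,c,14) for p in ([237,261],[305,234],[340,268],[265,291])]);print(P.round(),P.mean(0))
for i in range(4):
  d=P[(i+1)%4]-P[i];print(np.hypot(*d[:2]),np.arctan2(d[1],d[0]))
"
```

```text
23.85 [540.5 -23.8 220.8] -1.373 r 139.27705604308616 q -0.0013844522103374501 Ftan -0.13532758200326128 Frad -0.1502576502502928
[1, -0.0086, -0.0286, 0.0001, 0.0, 0.0, 0.0]
[1, -0.0086, -0.0286, 0.0001, 0.0, 0.0, 0.0]
[1, -0.0086, -0.0286, 0.0001, 0.0, 0.0, 0.0]
[1, -0.0086, -0.0286, 0.0001, 0.0, 0.0, 0.0]
[1, -0.0086, -0.0286, 0.0001, 0.0, 0.0, 0.0]
[1, -0.0086, -0.0286, 0.0001, 0.0, 0.0, 0.0]
[1, -0.0086, -0.0286, 0.0001, 0.0, 0.0, 0.0]
[1, -0.0086, -0.0286, 0.0001, 0.0, 0.0, 0.0]
[1, -0.0086, -0.0286, 0.0001, 0.0, 0.0, 0.0]
[1, -0.0086, -0.0286, 0.0001, 0.0, 0.0, 0.0]
step 0.029889241453895134 da -4.3709005201897355e-05
[[349. 396.  14.]
 [511. 426.  14.]
 [513. 285.  14.]
 [359. 284.  14.]] [432.94899022 347.84601309  14.        ]
164.08910926632385 0.1817943467443373
141.153677212941 -1.5534776315825494
153.77763539595898 -3.1359837031944493
112.77767818460528 1.6600665505133616
```

send_rows --pt "1 -0.004 -0.015 0 0 0 0" --pt "1 -0.009 -0.03 0 0 0 0" --pt "1 -0.01 -0.032 0 0 0 0" --pt "1 -0.01 -0.032 0 0 0 0" --pt "1 -0.01 -0.032 0 0 0 0" --pt "1 -0.01 -0.032 0 0 0 0" --pt "1 -0.01 -0.032 0 0 0 0" --pt "1 -0.01 -0.032 0 0 0 0" --pt "1 -0.009 -0.03 0 0 0 0" --pt "1 -0.004 -0.017 0 0 0 0"

```text
time_s: 25.15
eef_pos: [398.2, 239.0, 218.0]
ee_rot: [0.0, 0.995, 0.1, -0.001]
force: [0.3, -0.6, -3.3]
grip_width: 0.564
grip_force: 62.5
```

```bash
python3 q.py
python3 - <<'E'
from h import *
c=ctrl.capture("wrist");save(c,"wrist5.png")
r=ctrl.landmark_of("tray",c);print(r and (r[0]["point"],onz(r[0]["point"],c,0)))
E
```

```text
25.15 [398.2 239.  218. ] -1.371 r 261.5478297841634 q 1.5905178499415595 Ftan -0.3363069006269894 Frad -0.5375378509190268
([201.9, 135.9], array([440.4446103 , 370.58256881,   0.        ]))
```

View pics/wrist5.png

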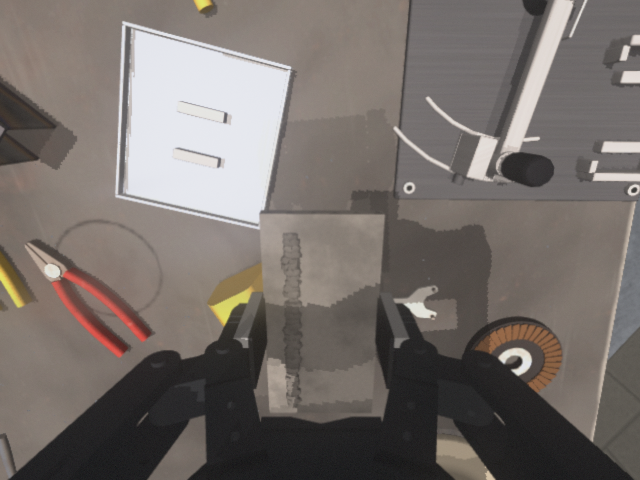

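The picture shows the tray rim corners at (123,23), (292,68), (259,227), (116,197), and bars near (203,112) and (197,157). The coupon is held squarely, with its far edge at row 213 and its near edge near row 413.

Run:
```python
from h import *
from scipy.optimize import least_squares
c=ctrl.capture("wrist");p,a,s=pose()
px=np.array([[123,23],[292,68],[259,227],[116,197],[204,108],[198,154]],float)
J=np.array([[80,75,14],[80,-75,14],[-80,-75,14],[-80,75,14],[22,0,15],[-22,0,15.]])
def w(v,X):
    C,S=np.cos(v[2]),np.sin(v[2]);return np.c_[X[:,0]*C-X[:,1]*S+v[0],X[:,0]*S+X[:,1]*C+v[1],X[:,2]]
r=least_squares(lambda v:(proj(w(v,J),c)-px).ravel(),[440,370,0.]);print(r.x,r.fun.round(1))
z=p[2]+12.5
Q=np.array([onz(q,c,z) for q in ([262,212],[384,214],[385,412],[269,413])])
m=Q.mean(0);X=np.array([-np.sin(a),np.cos(a)]);Y=np.array([np.cos(a),np.sin(a)])
d=Q[:2,:2]-p[:2];e=Q[2:,:2]-p[:2];print("far x",d@X,"near x",e@X,"y",d@Y,e@Y)
f=Q[0]+Q[1]-Q[2]-Q[3];print("coupon bearing",np.arctan2(f[1],f[0]),"tool x bearing",np.arctan2(X[1],X[0]))
h=c["img"][85:175,165:240].astype(int).mean(2)
# bar blobs vs floor
cv2.imwrite("pics/bars.png",cv2.resize(c["img"][80:180,100:300],None,fx=4,fy=4,interpolation=cv2.INTER_CUBIC)[...,::-1])
```

```text
[ 4.42812738e+02  3.68581771e+02 -3.47973054e-02] [ 0.5 -3.4  0.9 -2.6  2.5  2.  -0.  -0.9 -2.1  3.  -1.6  3.5]
far x [50.02084202 49.2640045 ] near x [-49.19789952 -49.93858824] y [-24.90706278  22.58088566] [ 28.87517769 -26.9021417 ]
coupon bearing 0.22171199350705645 tool x bearing 0.20004829216422113
```

View pics/bars.png

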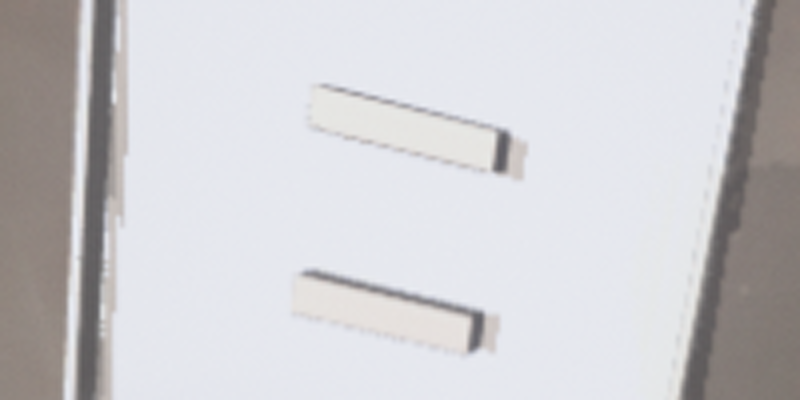

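The bar tops show clearly in the crop: bar 1 corners (317,87), (500,130), (495,170), (310,128), and bar 2 (297,275), (473,314), (470,352), (293,312). I'll refit the tray on those.

Run:
```python
from h import *
from scipy.optimize import least_squares
c=ctrl.capture("wrist")
b=np.array([[317,87],[500,130],[495,170],[310,128],[297,275],[473,314],[470,352],[293,312]],float)/4+[100-.4,80-.4]
J=np.array([[s*22+i,j,15.] for s in(1,-1) for i,j in((5,22),(5,-22),(-5,-22),(-5,22))])
px=np.r_[b,[[123,23],[292,68],[259,227],[116,197]]]
J=np.r_[J,[[80,75,14],[80,-75,14],[-80,-75,14],[-80,75,14]]]
def w(v,X):
    C,S=np.cos(v[2]),np.sin(v[2]);return np.c_[X[:,0]*C-X[:,1]*S+v[0],X[:,0]*S+X[:,1]*C+v[1],X[:,2]]
for n in(8,12):
    r=least_squares(lambda v:(proj(w(v,J[:n]),c)-px[:n]).ravel(),[440,370,0.]);print(r.x,r.fun.round(1))
P=r.x
plan([P[0],P[1],90],-np.pi/2+P[2],10,1)
```

```text
[ 4.42900413e+02  3.68401092e+02 -2.82066801e-02] [-1.1 -1.1  0.3 -0.2  0.2  0.7 -0.3 -0.1 -0.3 -0.6  1.   0.3  0.4  0.8
 -0.2  0.4]
[ 4.42629186e+02  3.68403500e+02 -3.45692565e-02] [-0.9 -0.9  0.5  0.3  0.2  1.2 -0.2  0.  -0.4 -0.4  0.8  0.7  0.2  1.2
 -0.4  0.5 -0.5 -2.2 -0.2 -1.6  1.7  2.7 -0.7  0.1]
[1, 0.0068, -0.012, 0.0128, 0.0, 0.0, 0.0234]
[1, 0.0065, -0.0121, 0.0128, 0.0, 0.0, 0.0234]
[1, 0.0062, -0.0123, 0.0128, 0.0, 0.0, 0.0234]
[1, 0.0059, -0.0124, 0.0128, 0.0, 0.0, 0.0234]
[1, 0.0057, -0.0126, 0.0128, 0.0, 0.0, 0.0234]
[1, 0.0054, -0.0127, 0.0128, 0.0, 0.0, 0.0234]
[1, 0.0051, -0.0128, 0.0128, 0.0, 0.0, 0.0234]
[1, 0.0048, -0.0129, 0.0128, 0.0, 0.0, 0.0234]
[1, 0.0045, -0.013, 0.0128, 0.0, 0.0, 0.0234]
[1, 0.0042, -0.0131, 0.0128, 0.0, 0.0, 0.0234]
step 0.018822038916574104 da -0.023365980865220504
```

send_rows --pt "1 0.0068 -0.012 0.013 0 0 0.0234" --pt "1 0.0065 -0.0121 0.013 0 0 0.0234" --pt "1 0.0062 -0.0123 0.013 0 0 0.0234" --pt "1 0.0059 -0.0124 0.013 0 0 0.0234" --pt "1 0.0057 -0.0126 0.013 0 0 0.0234" --pt "1 0.0054 -0.0127 0.013 0 0 0.0234" --pt "1 0.0051 -0.0128 0.013 0 0 0.0234" --pt "1 0.0048 -0.0129 0.012 0 0 0.0234" --pt "1 0.0045 -0.013 0.01 0 0 0.0234" --pt "1 0.0042 -0.0131 0.01 0 0 0.0234"

```text
time_s: 26.6
eef_pos: [444.0, 367.9, 95.1]
ee_rot: [0.0, 1.0, -0.019, -0.0]
force: [0.7, -0.3, -2.3]
grip_width: 0.561
grip_force: 62.6
```

send_rows --pt "1 0 0 0.014 0 0 0" --pt "1 0 0 0.014 0 0 0" --pt "1 0 0 0.012 0 0 0" --pt "1 0 0 0.01 0 0 0" --pt "1 0 0 0 0 0 0" --pt "1 0 0 0 0 0 0" --pt "1 0 0 0 0 0 0" --pt "1 0 0 0 0 0 0" --pt "1 0 0 0 0 0 0" --pt "1 0 0 0 0 0 0"

```text
time_s: 27.85
eef_pos: [443.6, 368.4, 46.0]
ee_rot: [0.0, 1.0, -0.018, 0.0]
force: [-0.2, -0.2, -3.3]
grip_width: 0.564
grip_force: 62.6
```

```bash
python3 q.py; python3 -c "
from h import *
print(ctrl.sense()['force'])
plan([442.7,368.4,9.5],-np.pi/2-.0325,1,1)"
```

```text
27.85 [443.6 368.4  46. ] -1.607 r 324.1680180645614 q 2.0123544583882107 Ftan -0.26807908463423136 Frad -0.1228233118304532
[-0.16217284 -0.24627613 -3.29452289]
[1, -0.0009, -0.0, 0.0365, 0.0, 0.0, -0.0033]
step 0.036535551754464754 da 0.0033202068619058167
```

send_rows --pt "1 -0.0009 0 0.008 0 0 -0.003" --pt "1 0 0 0.008 0 0 0" --pt "1 0 0 0.007 0 0 0" --pt "1 0 0 0.005 0 0 0" --pt "1 0 0 0.003 0 0 0" --pt "1 0 0 0.002 0 0 0" --pt "1 0 0 0.001 0 0 0" --pt "1 0 0 0.001 0 0 0" --pt "1 0 0 0 0 0 0" --pt "1 0 0 0 0 0 0"

```text
time_s: 29.1
eef_pos: [442.8, 368.4, 11.1]
ee_rot: [-0.0, 1.0, -0.016, 0.0]
force: [-0.9, -0.0, -2.7]
grip_width: 0.564
grip_force: 62.6
```

send_rows --pt "1 0 0 0.0008 0 0 0" --pt "1 0 0 0.0007 0 0 0" --pt "1 0 0 0.0005 0 0 0" --pt "1 0 0 0.0005 0 0 0" --pt "1 0 0 0 0 0 0" --pt "1 0 0 0 0 0 0" --pt "1 0 0 0 0 0 0" --pt "1 0 0 0 0 0 0" --pt "1 0 0 0 0 0 0" --pt "1 0 0 0 0 0 0"

```text
time_s: 30.35
eef_pos: [442.7, 368.4, 8.9]
ee_rot: [0.0, 1.0, -0.016, 0.0]
force: [-2.9, -1.9, 5.5]
grip_width: 0.562
grip_force: 63.4
```

Contact is made on the bars, so I'll release and go up.

send_rows --pt "0.1 0 0 0 0 0 0" --pt "-0.1 0 0 0 0 0 0" --pt "-0.3 0 0 0 0 0 0" --pt "-0.5 0 0 0 0 0 0" --pt "-0.7 0 0 0 0 0 0" --pt "-0.7 0 0 0 0 0 0" --pt "-0.7 0 0 -0.005 0 0 0" --pt "-0.7 0 0 -0.01 0 0 0" --pt "-0.7 0 0 -0.02 0 0 0" --pt "-0.7 0 0 -0.03 0 0 0"

```text
time_s: 31.6
eef_pos: [442.5, 368.3, 74.4]
ee_rot: [0.0, 1.0, -0.016, -0.0]
force: [-0.5, 0.0, 0.4]
grip_width: 0.848
grip_force: 0.0
```

send_rows --pt "-0.7 0 0 -0.03 0 0 0" --pt "-0.7 0 0 -0.03 0 0 0" --pt "-0.7 0 0 -0.03 0 0 0" --pt "-0.7 0 0 -0.03 0 0 0" --pt "-0.7 0 0 -0.02 0 0 0" --pt "-0.7 0 0 -0.01 0 0 0" --pt "-0.7 0 0 0 0 0 0" --pt "-0.7 0 0 0 0 0 0" --pt "-0.7 0 0 0 0 0 0" --pt "-0.7 0 0 0 0 0 0"

```text
time_s: 32.85
eef_pos: [442.6, 368.3, 223.1]
ee_rot: [0.0, 1.0, -0.016, -0.0]
force: [-0.6, 0.1, 0.4]
grip_width: 0.848
grip_force: 0.0
```

```bash
python3 q.py
python3 - <<'E'
from h import *
c=ctrl.capture("wrist");save(c,"wrist6.png")
for q,z in (("coupon",15),("tray",0),("bolt_knob",84)):
    r=ctrl.landmark_of(q,c);print(q,r and (r[0]["point"],r[0]["score"],onz(r[0]["point"],c,z)))
E
```

```text
32.85 [442.6 368.3 223.1] -1.604 r 324.6956076206327 q 2.0097305306891933 Ftan -0.4724786081948338 Frad 0.4579546680041474
coupon ([323.1, 204.4], 0.69, array([442.23600237, 367.50348008,  15.        ]))
tray []
bolt_knob []
```

View pics/wrist6.png

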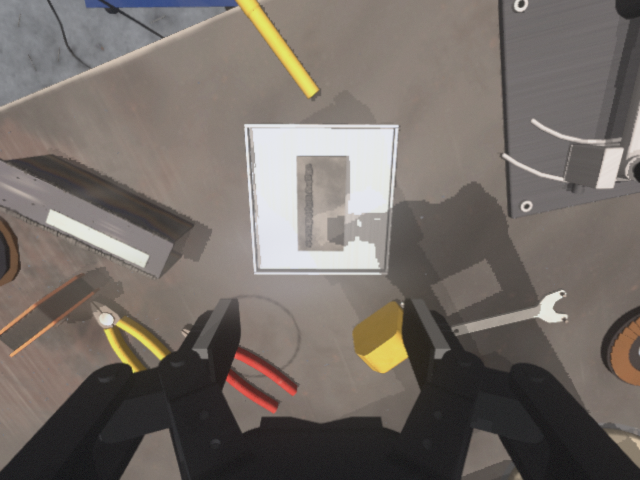

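The coupon lies flat in the tray, with corners (298,155) and (347,250) inside rim corners (245,125), (398,125), (389,274), (255,274). The gate is still latched at the right edge. I'll check the centring in numbers and hand in.

Run:
```python
from h import *
c=ctrl.capture("wrist")
A=np.array([onz(p,c,21) for p in([298,155],[349,156],[347,250],[298,249])]).mean(0)
B=np.array([onz(p,c,14) for p in([245,125],[398,125],[389,274],[255,274])]).mean(0)
print(A,B,A-B)
s=ctrl.capture("scene");r=ctrl.landmark_of("bolt_knob",s);print(r and onz(r[0]["point"],s,84))
if np.hypot(*(A-B)[:2])<6: print(ctrl.finish_job())
```

```text
[443.54241115 367.72405161  21.        ] [441.60925296 369.04073984  14.        ] [ 1.93315819 -1.31668823  7.        ]
[465.86010396  85.83720761  84.        ]
the job is handed in; nothing more can be done
None
```

The job is handed in: the gate is open and locked behind the catch, and the coupon lies flat on the tray's two bars, about 2 mm off centre by the camera; I never touched the tape measure or weld sample.

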